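# Lever up the heavy flap of the specimen box

### The arm

A 6-joint arm with a two-finger parallel gripper is mounted at the origin on a cart in front of the work surface, level with it; the furniture and walls round the work are solid. World frame = base frame: x ahead of the robot, y to its left, z up, the work surface at z = 0. Lengths are in m, angles in degrees, forces in N, time in s.
With the tool pointing down it reaches from about 0.4 to 0.825 m from the base axis. Payload 7 kg.
Tool frame: the origin (TCP) lies at the very end of the fingers, on their centre line; the grasp point (between the pads) lies 19 mm behind it; z points along the fingers, y is the line along which they close (so a half turn about z gives the same grasp; the last joint's range is limited). The gripper opens to 85 mm and grips with 20 to 120 N. Pads are 22 mm wide; open, the fingers measure 114 mm over their backs; the gripper's body (76 mm by 85 mm) begins 54 mm behind the grasp point. The pads swing forward as they close: fully open they stand 13 mm farther back than shut.
Start: joints at [-59.181, 20.546, 0.682, 0, -70.136, -16.507], TCP at [0.167, -0.654, 0.231] pointing down, gripper open.
Joint ranges: [-176.03, 176.03], [-82.01, 121.73], [-58.28, 71.71], [-173.87, 95.51], [-174.79, -0.11], [-173.66, 173.66]. Speed limits (degrees/s): [136.94, 136.94, 172.46, 180, 180, 180].

### API

Orientations are given as a 3x3 rotation matrix whose columns are the frame's x, y, z axes.
In Python, from workcell import sensors, read_camera, get_calibration, order gives the robot as it stands. The module is installed in compiled form; this text tells all that it offers.
- The arm moves only by the tool jog_arm, never from a script. Its argument "increments" is a list of rows, each a list of 6 numbers: the shift along the world's x, y, z in units of 30 mm (1.0 is 30 mm), then the turn, a rotation vector about the world's x, y, z in units of 6 degrees (1.0 is 6 degrees). A call has exactly 10 rows; each row is the pose to reach, as a shift and turn from the pose commanded when the call began; what a row does not reach only later rows make up. A row lasts 1/12 s, in which the tool goes at most 41.7 mm and 7.16 degrees, less where a joint would pass 70% of its speed; a pose out of reach is approached as far as the arm can. A call with a gripper value outside its range is refused whole. "grip" is the gripper's target within -1 to 1 (fully open at 1, half-way at 0, shut at -1), set as the call begins (left out, the last holds). The fingers move at their own pace and stop on an object; the grip force is fixed at half the most. Time passes only in rows, so rows that repeat a pose let the fingers close, or fill a call up. It gives the time, the measured TCP pose, the force, the opening and the grip force at its end, in the units of the state.
- sensors.get_obs(): the state, without advancing time (a new reading comes with each control period).
- read_camera(name): name is "scene" or "top"; returns the picture (400x640x3 uint8, blue, green, red); there is no depth.
- get_calibration(name): a dict with "intrinsics" (3x3 intrinsics, pixels), "rvec" (rotation vector, rad) and "tvec" (3), from world to camera coordinates, as OpenCV has them. Camera axes: x right, y down, z forward; pixel columns grow to the right and rows downward; lengths in m; the calibration is good to about 2 mm. A picture is of the moment at which its call begins. get_calibration takes no time and is no camera call.
- order.finish_job(): hands the job in; it is judged then, once.
The state is a dict: "clock": time; "joint_pos": joint angles; "joint_velocities": joint speeds; "effort": joint torques, N m; "ee_pos": TCP position; "orientation": TCP orientation; "force": force on the tool from outside, world axes, zero at the start; "moment": the same for the moment, N m; "gripper_width": finger opening in m; "grip_force": force on a finger pad.
Only numpy, scipy, OpenCV 4.12 (cv2) and the standard library are available. Lean on these libraries where they do the work, as an engineer would, in place of code of your own. Each camera call takes 0.05 s, during which the arm holds its last target. There are 200 camera calls.

### The job

The specimen box on the stand has a heavy red steel flap that is raised with the steel tube lying over the pivot. With the fingertips, push the black-tipped peg of the yellow safety prop towards the box, so that the prop swings fully out from under the tube; then press the tube's long free end straight down, as far as the rubber stop, and keep pressing: finish while holding the flap up in this way. Only push and press: do not lift or shift the tube, do not touch the flap, and leave the jar, the weight and the stopwatch where they are.

Things in the scene. Friction and masses are not known exactly. Their poses are not given: they have to be found in the camera images.
- stand: fixed stand, base plate 500 x 50 x 8 mm. Origin on the worktop surface straight under the pivot; z up; its y axis runs along the stand towards the specimen box, its x axis across it, away from the robot. In this frame the white box (120 mm wide) lies at y = +128 to +252 mm, and the vertical hinge axis of the safety prop at x = -35, y = -140 mm.
- pivot (a point): middle of the pivot bar (16 mm thick) on which the tube lies, 77 mm above the worktop, between two blue cheek plates that stand up to 113 mm
- stop (a point): centre of the top of the black rubber stop (26 mm across, on a steel post) under the tube, 42 mm above the worktop, 215 mm from the pivot towards the free end
- tube: the lever: loose steel tube, 420 mm long, 16 mm thick, 0.32 kg. The short end (100 mm from pivot to lip bar) lies under the flap's lip; the long end (305 mm) points along -y of the stand, raised 0.2 rad by the flap's weight. Origin on the underside half-way along; x axis along the tube to the free end. Pressing near the free end takes 4 to 8 N; let go, it comes up again.
- tube_end (a point): centre of the end face of the tube's long free end, half-way through its 16 mm thickness; 153 mm above the worktop at rest, about 35 mm when the tube lies on the rubber stop
- tube_mid (a point): point on the tube's centreline half-way along it, 95 mm from the pivot towards the free end
- prop (a joint): swing of the yellow safety prop about its vertical hinge, rad: at 0 to 0.12 its 16 mm thick post stands right under the tube (3 mm gap) and blocks it; it grows as the peg is pushed towards the box (+y of the stand), to 1.5 at its end stop, and stays where it is left (light friction)
- prop_peg (a point): centre of the 18 mm black ball on the prop's upright 14 mm peg, 75 mm above the worktop; push the peg 35 to 75 mm above the worktop. It is 40 mm from the prop's hinge axis; at angle 0 it lies straight out from it along -x of the stand, 75 mm beside the tube on the robot's side, and it circles towards the box and the tube as the prop opens
- flap (a joint): opening angle of the heavy red steel flap (2.2 to 3.5 kg; 124 mm wide, about 140 mm long, 20 mm thick; lies on the white box, hinged on the box's far end, +y of the stand; not to be touched), rad: 0 shut, about 0.28 when the tube is fully down on the rubber stop; it falls shut by its own weight
- flap_lip (a point): middle of the flap's lip bar (steel, 12 mm thick, 84 mm long) under which the tube's short end lies
- jar_yellow: sample jar with yellow cap, 54 mm wide, 75 mm high, standing near the tube's free end on the far side; origin under its centre; leave alone
- weight: slotted round steel weight, 46 mm wide, 28 mm high, beside the pivot on the far side; origin under its centre; leave alone
- stopwatch: black stopwatch, 70 x 58 mm, 18 mm high, beside the box on the robot's side; origin under its centre; leave alone

How it is judged:
By the outcome, as a careful person would: the job done as asked, in the order asked, and still so for the second after the job is handed in, while the arm keeps its last pose, push and grip.
It also fails if it takes over 42 s, if anything falls off the work surface, if the arm or the gripper's body presses on something with over 40 N, if the wrist force passes 120 N, or if a joint passes its speed limit or range.

## Working session

There is one attempt and no reset: what is moved stays moved. The work goes in short steps, Python scripts to look and compute and a tool call to move; the robot and the scene stay as the last step left them, time stands still between calls to the robot, and variables do not carry over. Pictures are saved under pics/ and viewed, at most 10 in all, crops included, and the job is handed in when it is done.

Besides the shell and the picture viewer there is one more tool, called as a command line: name --pt "numbers of a row" for each row, then --argument value for the rest. jog_arm: Moves the arm, as the interface text tells. Its arguments: {"type":"object","properties":{"increments":{"type":"array"},"grip":{"type":"number"}},"required":["increments"]}

```bash
mkdir -p pics; cat > h.py <<'E'
import numpy as np, cv2
from workcell import sensors, read_camera, get_calibration, order
def P(n):
    c=get_calibration(n);K=np.array(c["intrinsics"],float);R=cv2.Rodrigues(np.array(c["rvec"],float))[0];t=np.array(c["tvec"],float).ravel()
    return K,R,t
def proj(n,X):
    K,R,t=P(n);q=K@(R@np.array(X,float)+t);return q[:2]/q[2]
def ray(n,u,v):
    K,R,t=P(n);d=R.T@np.linalg.solve(K,[u,v,1.]);return -R.T@t,d/np.linalg.norm(d)
def plane(n,u,v,z):
    o,d=ray(n,u,v);return o+d*(z-o[2])/d[2]
def tri(a,b):
    o1,d1=ray("scene",*a);o2,d2=ray("top",*b)
    s=np.linalg.lstsq(np.c_[d1,-d2],o2-o1,rcond=None)[0]
    p,q=o1+s[0]*d1,o2+s[1]*d2;return (p+q)/2,np.linalg.norm(p-q)
E
python3 - <<'E'
from h import *
for n in("scene","top"):
    i=read_camera(n);cv2.imwrite(f"pics/{n}0.png",i);K,R,t=P(n);print(n,(-R.T@t).round(3),K[0,0])
o=sensors.get_obs();print(o["clock"],o["ee_pos"],np.round(o["orientation"],3),o["force"],o["gripper_width"])
E
```

```text
scene [-0.517  0.546  0.675] 472.8724236351983
top [ 0.347 -0.055  1.168] 413.5678506805039
0.1 [ 0.16671987 -0.65362768  0.23047251] [[-0.969 -0.247 -0.001]
 [-0.247  0.969  0.001]
 [ 0.     0.001 -1.   ]] [0.04251429 0.37385096 0.05442326] 0.0856382115978143
```

View pics/scene0.png

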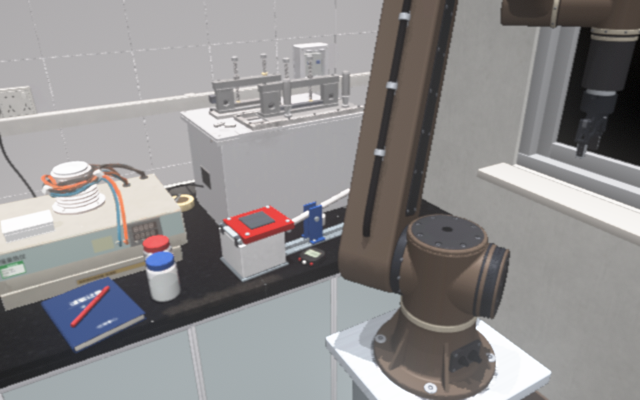

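View pics/top0.png

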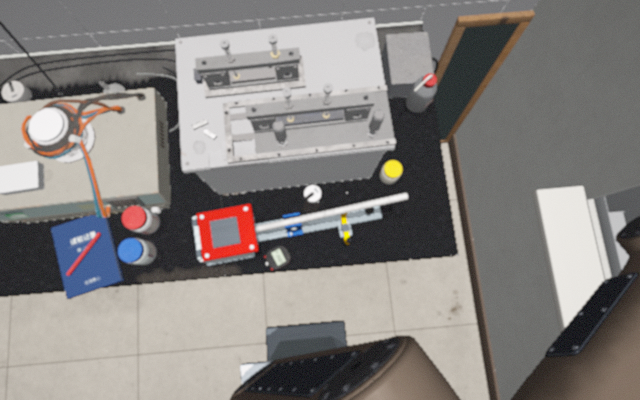

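The scene view shows the red flap at (257,223) and the blue cheeks at (313,223), but the arm hides the prop and the free end. The top view shows everything: flap (227,233), cheeks (292,224), prop (346,228), tube end (407,197), jar (391,171), weight (312,193) and stopwatch (278,258). I'll zoom in on that next.

```bash
python3 - <<'E'
from h import *
i=cv2.imread("pics/top0.png");c=i[150:290,240:430];cv2.imwrite("pics/topc.png",cv2.resize(c,None,fx=4,fy=4,interpolation=cv2.INTER_CUBIC))
hsv=cv2.cvtColor(i,cv2.COLOR_BGR2HSV)
def blobs(name,lo,hi,z,box=(180,160,440,280)):
    m=cv2.inRange(hsv,lo,hi);k=np.zeros_like(m);k[box[1]:box[3],box[0]:box[2]]=255
    n,l,s,ce=cv2.connectedComponentsWithStats(m&k)
    for a in range(1,n):
        if s[a,4]>8: print(name,s[a],ce[a].round(1),plane("top",*ce[a],z).round(4))
blobs("yellow",(20,120,80),(35,255,255),.05)
blobs("blue",(100,120,50),(120,255,255),.113)
blobs("red",(0,150,100),(6,255,255),.12)
for q in [(0.4,-.1),(.4,-.2),(.5,-.2)]: print(proj("top",[*q,0]))
print("tube end",plane("top",407,197,.153),"lip side",plane("top",258,232,.06))
E
```

```text
yellow [384 160  20  18 287] [393.1 168.1] [ 0.6392 -0.3068  0.05  ]
yellow [341 214   6  10  42] [343.4 218.7] [ 0.5093 -0.1534  0.05  ]
yellow [343 231   8  14  60] [345.9 237.2] [ 0.4585 -0.1549  0.05  ]
blue [282 212  19   6  71] [290.7 214.4] [ 0.5235 -0.0135  0.113 ]
blue [286 224  18  14 127] [294.9 230.5] [ 0.481  -0.0209  0.113 ]
red [ 196  203   63   58 1770] [228.4 231.4] [0.4929 0.1477 0.12  ]
[327.20408279 261.72397171]
[362.80971022 258.49622489]
[358.78726436 223.15349605]
tube end [ 0.53471103 -0.30850874  0.153     ] lip side [0.49257674 0.08002059 0.06      ]
```

View pics/topc.png

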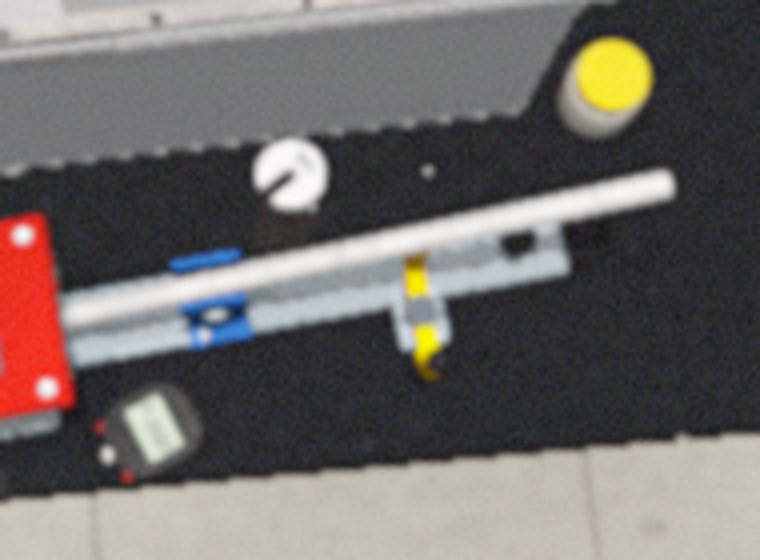

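The crop shows the near plate edge running from (75,363) to (570,272), the plate end corner at (558,222), the prop's bracket at about (422,315) and the yellow peg arm ending at about (430,375). The stop is dark at (517,243).

```bash
python3 - <<'E'
from h import *
f=lambda x,y:(240+x/4-.375,150+y/4-.375)
A=plane("top",*f(75,363),.008)[:2];B=plane("top",*f(570,272),.008)[:2];C=plane("top",*f(556,222),.008)[:2]
print(A,B,C,np.linalg.norm(B-C))
v=(A-B)/np.linalg.norm(A-B); print("edge dir",v)
i=cv2.imread("pics/top0.png")
# tube centreline via white mask columns in image, fit, with heights: z centre = .093+s*sin.2
g=i.min(2).astype(int)
end=plane("top",*f(672,186),.153)[:2]
stop=plane("top",*f(517,243),.042)[:2]
ch=(plane("top",290.7,214.4,.113)[:2]+plane("top",*f(215,300),.113)[:2])/2
print("end",end,"stop",stop,"cheeks mid",ch)
for nm,piv in (("cheek",ch),):
    d=(piv-end)/np.linalg.norm(piv-end);print(d,np.linalg.norm(piv-end))
d=v
# pivot from tube end & direction (horizontal 305*cos.2 )
ey=v/np.linalg.norm(v); ex=np.array([ey[1],-ey[0]])
p1=end+ey*.305*np.cos(.2); p2=stop+ey*.215; p3=B+ex*.025+ey*.25; p4=C-ex*.025+ey*.25
print("ex",ex,"piv",p1,p2,p3,p4,ch)
p=np.mean([p1,p2,(p3+p4)/2],0)
S=lambda x,y,z:np.r_[p+ex*x+ey*y,z]
for n,X in dict(peg=(-.075,-.14,.075),hinge=(-.035,-.14,.05),end=(0,-.299,.153),stop=(0,-.215,.042),boxn=(-.06,.128,.1),plate=(-.025,-.25,.008)).items():
    w=S(*X);u=proj("top",w);print(n,w.round(4),u.round(1),((u-[239.6,149.6])*4).round(0),proj("scene",w).round(0))
jar=plane("top",393.1,168.1,.075);print("jar",jar)
E
```

```text
[0.47579416 0.08677648] [ 0.50871693 -0.26658386] [ 0.54536438 -0.26111343] 0.03705349372381995
edge dir [-0.09276876  0.99568768]
end [ 0.53678984 -0.31037041] stop [ 0.52732641 -0.22647759] cheeks mid [ 0.51001148 -0.01581528]
[-0.09053782  0.99589302] 0.2957698538691801
ex [0.99568768 0.09276876] piv [ 0.50905937 -0.01273914] [ 0.50738113 -0.01240474] [ 0.51041693 -0.01534272] [ 0.49728    -0.01451073] [ 0.51001148 -0.01581528]
peg [ 0.4451 -0.1597  0.075 ] [349.  241.1] [438. 366.] [370. 213.]
hinge [ 0.4849 -0.156   0.05  ] [345.3 227.5] [423. 312.] [360. 215.]
end [ 0.5345 -0.3111  0.153 ] [408. 197.] [674. 190.] [394. 167.]
stop [ 0.5267 -0.2274  0.042 ] [369.2 210.6] [519. 244.] [372. 207.]
boxn [0.4351 0.1085 0.1   ] [246.3 253.3] [ 27. 415.] [285. 230.]
plate [ 0.5051 -0.2646  0.008 ] [381.6 219. ] [568. 277.] [386. 217.]
jar [ 0.63263937 -0.3011702   0.075     ]
```

jog_arm --pt "0 0 1 0 0 0" --pt "0 0 2 0 0 0" --pt "0 0 3 0 0 0" --pt "0 0 4 0 0 0" --pt "0 0 5 0 0 0" --pt "0 0 5 0 0 0" --pt "0 0 5 0 0 0" --pt "0 0 5 0 0 0" --pt "0 0 5 0 0 0" --pt "0 0 5 0 0 0" --grip -1

```text
clock: 0.93
ee_pos: [0.1668, -0.6536, 0.3797]
orientation: [[-0.969, -0.247, -0.001], [-0.247, 0.969, 0.002], [0.0, 0.003, -1.0]]
force: [0.3, -0.8, -0.3]
gripper_width: -0.0003
grip_force: 0.0
```

```bash
python3 - <<'E'
from h import *
from scipy.spatial.transform import Rotation as Ro
s=read_camera("scene");t=read_camera("top")
a=cv2.resize(s[50:290,340:640],(500,400));b=cv2.resize(t[120:400,400:640],(343,400))
cv2.imwrite("pics/c1.png",np.hstack([a,b])[:,:800])
cv2.imwrite("pics/s1.png",s)
o=sensors.get_obs();R0=np.array(o["orientation"]);print(o["clock"],o["ee_pos"])
p=np.array([.508,-.0135]);ey=np.array([-.0928,.9957,0]);ex=np.array([.9957,.0928,0])
for til in(0,20,30):
    c,q=np.cos(np.radians(til)),np.sin(np.radians(til))
    z=ex*q+np.array([0,0,-c]);T=np.c_[np.cross(ey,z),ey,z]
    print(til,(np.degrees(Ro.from_matrix(T@R0.T).as_rotvec())/6).round(2))
E
```

```text
1.0333 [ 0.16677539 -0.65382456  0.38019939]
0 [-0.02 -0.01 -1.5 ]
20 [ 0.55 -3.29 -1.49]
30 [ 0.84 -4.94 -1.47]
```

View pics/c1.png

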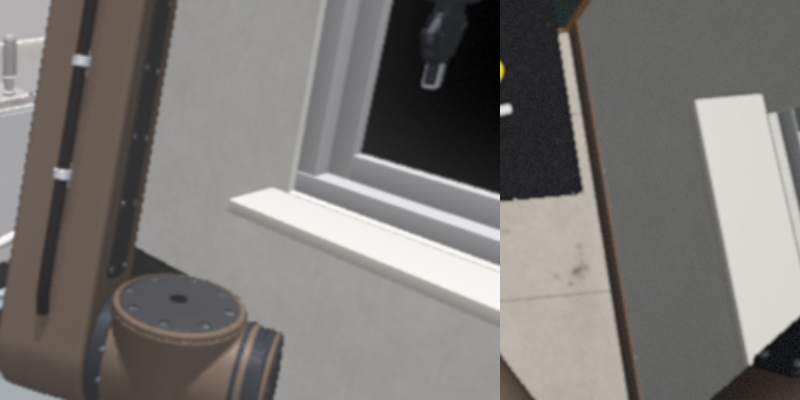

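The dark strip is a skirting at floor level and the window sill lies far outside my path, so the way to the rig is clear. I'm moving in with the tool tilted 30° outward, so the gripper body stays clear of the tube.

jog_arm --pt "0.6 0.9 0 0.08 -0.5 -0.15" --pt "1.3 2 -0.3 0.17 -1 -0.3" --pt "2 3.1 -0.6 0.25 -1.5 -0.44" --pt "2.7 4.2 -1 0.34 -2 -0.6" --pt "3.4 5.3 -1.4 0.42 -2.5 -0.74" --pt "4.1 6.4 -1.8 0.5 -3 -0.9" --pt "4.8 7.4 -2.2 0.6 -3.5 -1.03" --pt "5.5 8.5 -2.6 0.67 -4 -1.2" --pt "6.2 9.6 -3 0.76 -4.5 -1.3" --pt "6.9 10.7 -3.4 0.84 -4.94 -1.47"

```text
clock: 1.87
ee_pos: [0.3741, -0.3316, 0.2788]
orientation: [[-0.861, -0.09, 0.501], [-0.078, 0.996, 0.045], [-0.503, -0.001, -0.864]]
force: [0.5, -0.2, 0.2]
gripper_width: -0.0001
grip_force: 0.0
```

```bash
python3 - <<'E'
from h import *
s=read_camera("scene");t=read_camera("top")
cv2.imwrite("pics/s2.png",s);cv2.imwrite("pics/t2.png",t)
a=cv2.resize(s[150:270,200:440],(800,400),interpolation=cv2.INTER_CUBIC);cv2.imwrite("pics/c2.png",a)
E
```

```text
(no output)
```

View pics/c2.png

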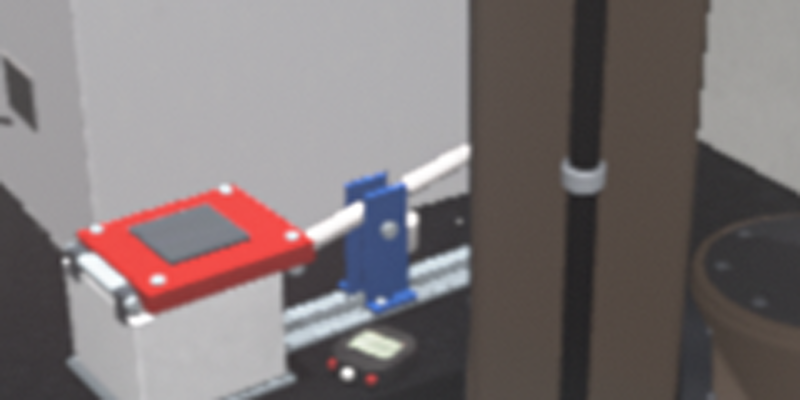

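jog_arm --pt "0.5 0.8 -0.7 0 0 0" --pt "1.1 1.6 -1.5 0 0 0" --pt "1.7 2.5 -2.3 0 0 0" --pt "2.2 3.3 -3.2 0 0 0" --pt "2.6 3.94 -4.1 0 0 0" --pt "2.6 3.94 -5 0 0 0" --pt "2.6 3.94 -6 0 0 0" --pt "2.6 3.94 -6.8 0 0 0" --pt "2.6 3.94 -7.5 0 0 0" --pt "2.6 3.94 -7.7 0 0 0"

```text
clock: 2.8
ee_pos: [0.4508, -0.2144, 0.0449]
orientation: [[-0.864, -0.092, 0.495], [-0.079, 0.996, 0.046], [-0.497, 0.0, -0.868]]
force: [-0.2, -0.2, -0.7]
gripper_width: -0.0001
grip_force: 0.0
```

```bash
python3 - <<'E'
from h import *
o=sensors.get_obs();print(o["clock"],o["ee_pos"],o["force"])
p,e=tri((315.5,206.1),(293.4,224.6));print("cheek near top",p,e)
t=read_camera("top");s=read_camera("scene")
print(proj("top",o["ee_pos"]))
a=cv2.resize(t[180:270,290:430],(560,360),interpolation=cv2.INTER_CUBIC);a=np.clip(a.astype(int)*1.8,0,255).astype(np.uint8)
cv2.imwrite("pics/c3.png",a)
E
```

```text
2.8 [ 0.45082894 -0.21437127  0.04493242] [-0.18190641 -0.18111542 -0.65301727]
cheek near top [ 0.49760196 -0.01720275  0.10945118] 0.002195283331613867
[367.89405362 238.25133702]
```

View pics/c3.png

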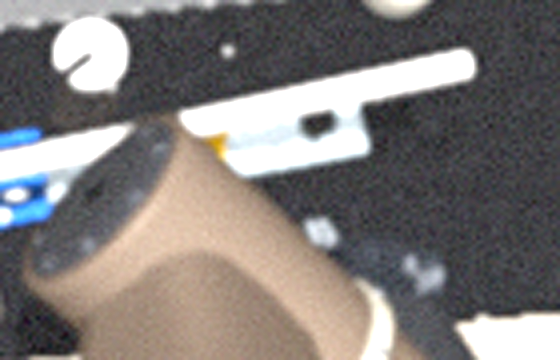

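The fingers sit behind the peg, as predicted. First push towards the box.

jog_arm --pt "0 0.3 0 0 0 0" --pt "0 0.6 0 0 0 0" --pt "0 0.85 0 0 0 0" --pt "0 1.05 0 0 0 0" --pt "0 1.25 0 0 0 0" --pt "0 1.45 0 0 0 0" --pt "0 1.65 0 0 0 0" --pt "0 1.85 0 0 0 0" --pt "0 2 0 0 0 0" --pt "0 2.08 0 0 0 0"

```text
clock: 3.73
ee_pos: [0.4527, -0.152, 0.0496]
orientation: [[-0.861, -0.093, 0.5], [-0.081, 0.996, 0.045], [-0.502, -0.002, -0.865]]
force: [-0.1, -0.9, -0.2]
gripper_width: 0.0001
grip_force: 0.3
```

```bash
python3 - <<'E'
from h import *
o=sensors.get_obs();print(o["clock"],o["ee_pos"],o["force"],o["moment"])
E
```

```text
3.7333 [ 0.45269294 -0.15203489  0.04959058] [-0.06993239 -0.94326092 -0.19297667] [-0.38036479  1.60724597 -0.18145528]
```

```bash
python3 - <<'E'
from h import *
t=read_camera("top");s=read_camera("scene")
o=sensors.get_obs();print(o["clock"],o["ee_pos"],o["force"],o["moment"])
b=cv2.resize(s[150:270,240:440],(440,264),interpolation=cv2.INTER_CUBIC)
a=cv2.resize(t[180:270,270:430],(640,360),interpolation=cv2.INTER_CUBIC);a=np.clip(a.astype(int)*1.6,0,255).astype(np.uint8)
c=np.zeros((600,640,3),np.uint8);c[:360]=a;c[360:,:440]=b[:240];cv2.imwrite("pics/c4.png",c)
E
```

```text
3.8333 [ 0.45217196 -0.15192618  0.04919135] [-0.66262648  0.40687554 -0.05718299] [-0.13951677  1.60647989 -0.03464737]
```

View pics/c4.png

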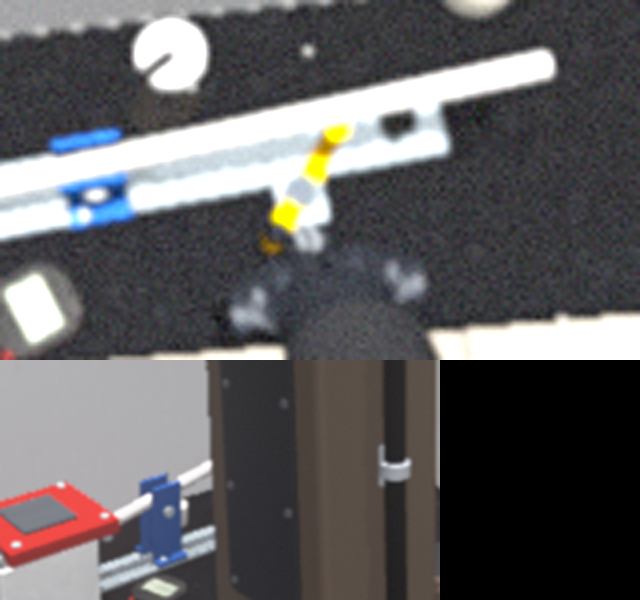

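The top view shows the prop swung about 0.7 rad: post at (337,133), peg at about (275,235), fingertip at (310,237). Next I go round to the peg's robot side and finish the swing.

jog_arm --pt "-0.17 -0.32 -0.05 0 0 0" --pt "-0.5 -0.4 -0.1 0 0 0" --pt "-0.9 -0.4 -0.1 0 0 0" --pt "-1.2 -0.38 -0.1 0 0 0" --pt "-1.22 0 -0.1 0 0 0" --pt "-1.22 0.4 -0.1 0 0 0" --pt "-1.21 0.79 -0.1 0 0 0" --pt "-1 0.82 -0.1 0 0 0" --pt "-0.8 0.85 -0.1 0 0 0" --pt "-0.6 0.88 -0.1 0 0 0"

```text
clock: 4.67
ee_pos: [0.4359, -0.131, 0.0425]
orientation: [[-0.859, -0.099, 0.502], [-0.081, 0.995, 0.058], [-0.506, 0.009, -0.863]]
force: [0.5, 0.4, 0.2]
gripper_width: -0.0001
grip_force: 0.0
```

jog_arm --pt "0.1 0.02 0 0 0 0" --pt "0.2 0.04 0 0 0 0" --pt "0.3 0.06 0 0 0 0" --pt "0.4 0.08 0 0 0 0" --pt "0.5 0.1 0 0 0 0" --pt "0.6 0.11 0 0 0 0" --pt "0.7 0.12 0 0 0 0" --pt "0.8 0.13 0 0 0 0" --pt "0.87 0.15 0 0 0 0" --pt "0.87 0.15 0 0 0 0"

```text
clock: 5.5
ee_pos: [0.4614, -0.1277, 0.0417]
orientation: [[-0.859, -0.099, 0.502], [-0.08, 0.995, 0.06], [-0.505, 0.011, -0.863]]
force: [0.3, 0.2, -0.4]
gripper_width: 0.0001
grip_force: 0.1
```

```bash
python3 - <<'E'
from h import *
t=read_camera("top")
o=sensors.get_obs();print(o["clock"],o["ee_pos"],o["force"],o["moment"])
a=cv2.resize(t[180:270,270:430],(640,360),interpolation=cv2.INTER_CUBIC);a=np.clip(a.astype(int)*1.6,0,255).astype(np.uint8)
cv2.imwrite("pics/c5.png",a)
E
```

```text
5.55 [ 0.46110024 -0.12764865  0.04166983] [-0.31975486 -0.73637732  0.36962112] [-1.17762731e-01  1.68402314e+00 -1.33668270e-03]
```

View pics/c5.png

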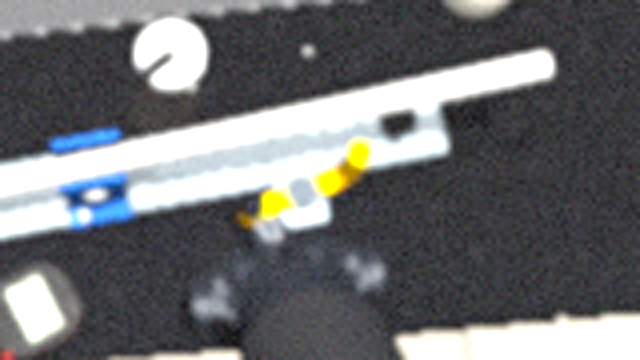

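The prop is now at about 1.2 rad: post (360,152), hinge (302,190), peg end (250,220). It needs roughly 10 mm more.

jog_arm --pt "0 0.06 0 0 0 0" --pt "0.02 0.12 0 0 0 0" --pt "0.06 0.18 0 0 0 0" --pt "0.1 0.22 0 0 0 0" --pt "0.15 0.25 0 0 0 0" --pt "0.2 0.25 0 0 0 0" --pt "0.25 0.25 0 0 0 0" --pt "0.3 0.25 0 0 0 0" --pt "0.35 0.25 0 0 0 0" --pt "0.35 0.25 0 0 0 0"

```text
clock: 6.38
ee_pos: [0.4676, -0.122, 0.0387]
orientation: [[-0.862, -0.101, 0.496], [-0.079, 0.995, 0.065], [-0.5, 0.017, -0.866]]
force: [-8.9, 1.0, 2.6]
gripper_width: -0.0
grip_force: 4.2
```

```bash
python3 - <<'E'
from h import *
t=read_camera("top")
o=sensors.get_obs();print(o["clock"],o["ee_pos"],o["force"],o["moment"])
a=cv2.resize(t[180:270,270:430],(640,360),interpolation=cv2.INTER_CUBIC);a=np.clip(a.astype(int)*1.6,0,255).astype(np.uint8)
cv2.imwrite("pics/c6.png",a)
p=np.array([.508,-.0135]);ey=np.array([-.0928,.9957]);ex=np.array([.9957,.0928])
hg=p-.035*ex-.14*ey
h=cv2.cvtColor(t,cv2.COLOR_BGR2HSV);m=cv2.inRange(h,(20,120,80),(35,255,255));n,l,s,c=cv2.connectedComponentsWithStats(m[200:260,320:380])
print([(s[i],(c[i]+[320,200]).round(1)) for i in range(1,n) if s[i,4]>5])
for th in(1.2,1.3,1.4,1.5):
    d=np.cos(th)*ex-np.sin(th)*ey
    print(th,"post top",((proj("top",np.r_[hg+.035*d,.105])-[270,180])*4).round(0),"ball",((proj("top",np.r_[hg-.04*d,.075])-[270,180])*4).round(0))
E
```

```text
6.4333 [ 0.46768306 -0.12201203  0.03869589] [-9.19162565 -0.3354967   2.46467248] [0.04025749 3.73959915 0.31756849]
[(array([29, 18, 15, 12, 95], dtype=int32), array([356.4, 223.9])), (array([13, 27,  9,  6, 42], dtype=int32), array([337.3, 229.4]))]
1.2 post top [353. 149.] ball [253. 215.]
1.3 post top [356. 154.] ball [250. 209.]
1.4 post top [358. 158.] ball [248. 204.]
1.5 post top [360. 164.] ball [246. 198.]
```

View pics/c6.png

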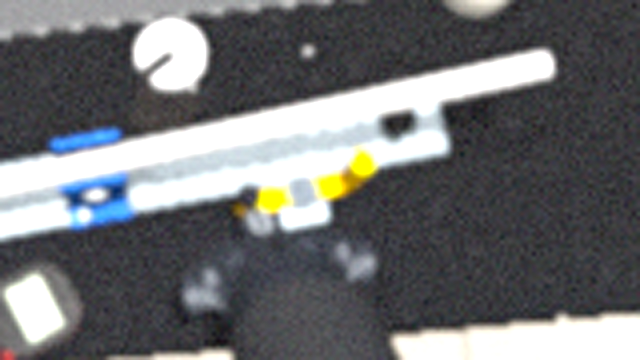

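The prop is at its end stop: post (365,160) matches 1.5 rad, with a 9 N reaction. Retracting and rising.

jog_arm --pt "-0.6 0 0 0 0 0" --pt "-1.3 0 0 0 0 0" --pt "-2 0 0.2 0 0 0" --pt "-2.5 0 1 0 0 0" --pt "-2.5 0 2 0 0 0" --pt "-2.5 0 3 0 0 0" --pt "-2.5 0 4 0 0 0" --pt "-2.5 0 5 0 0 0" --pt "-2.5 0 6 0 0 0" --pt "-2.5 0 6.5 0 0 0"

```text
clock: 7.27
ee_pos: [0.396, -0.1214, 0.2394]
orientation: [[-0.856, -0.104, 0.507], [-0.081, 0.994, 0.067], [-0.511, 0.016, -0.859]]
force: [1.1, 0.0, 0.1]
gripper_width: 0.0002
grip_force: 0.0
```

```bash
python3 - <<'E'
from h import *
from scipy.spatial.transform import Rotation as Ro
o=sensors.get_obs();R0=np.array(o["orientation"]);print(o["clock"],o["ee_pos"],o["force"])
ey=np.array([-.0928,.9957,0]);ex=np.array([.9957,.0928,0])
z=np.array([0,0,-1.]);x=np.cross(ey,z);T=np.c_[x,ey,z]
print((np.degrees(Ro.from_matrix(T@R0.T).as_rotvec())/6).round(2))
print(((np.array([.535,-.298,.22])-o["ee_pos"])/.03).round(2))
E
```

```text
7.2667 [ 0.39597409 -0.12138093  0.23944943] [1.08757724 0.04930889 0.10132125]
[-0.65  5.08 -0.06]
[ 4.63 -5.89 -0.65]
```

jog_arm --pt "0.4 -0.6 0.2 -0.06 0.5 0" --pt "0.9 -1.2 0.3 -0.13 1 0" --pt "1.4 -1.8 0.3 -0.2 1.6 0" --pt "1.9 -2.4 0.3 -0.27 2.2 0" --pt "2.4 -3 0.3 -0.35 2.8 0" --pt "2.9 -3.7 0.2 -0.43 3.4 -0.03" --pt "3.4 -4.4 0 -0.52 4 -0.05" --pt "3.9 -5.1 -0.2 -0.6 4.6 -0.06" --pt "4.4 -5.6 -0.5 -0.65 5.08 -0.06" --pt "4.63 -5.89 -0.65 -0.65 5.08 -0.06"

```text
clock: 8.1
ee_pos: [0.5365, -0.2995, 0.2129]
orientation: [[-0.996, -0.092, -0.011], [-0.092, 0.996, -0.001], [0.011, -0.0, -1.0]]
force: [0.2, -0.8, 0.1]
gripper_width: 0.0001
grip_force: 0.0
```

```bash
python3 - <<'E'
from h import *
t=read_camera("top")
o=sensors.get_obs();print(o["clock"],o["ee_pos"],np.round(o["orientation"],3),o["force"])
print(((np.array([.535,-.298,.165])-o["ee_pos"])/.03).round(2))
E
```

```text
8.15 [ 0.53623717 -0.29986537  0.21203914] [[-0.996 -0.091 -0.01 ]
 [-0.091  0.996 -0.001]
 [ 0.01   0.    -1.   ]] [ 0.99604875 -0.50595743 -0.26948268]
[-0.04  0.06 -1.57]
```

jog_arm --pt "-0.02 0.03 -0.5 0 0 0" --pt "-0.04 0.06 -1 0 0 0" --pt "-0.04 0.06 -1.4 0 0 0" --pt "-0.04 0.06 -1.7 0 0 0" --pt "-0.04 0.06 -1.95 0 0 0" --pt "-0.04 0.06 -2.2 0 0 0" --pt "-0.04 0.06 -2.45 0 0 0" --pt "-0.04 0.06 -2.7 0 0 0" --pt "-0.04 0.06 -2.95 0 0 0" --pt "-0.04 0.06 -3.2 0 0 0"

```text
clock: 8.98
ee_pos: [0.535, -0.2978, 0.1218]
orientation: [[-0.996, -0.092, -0.002], [-0.092, 0.996, -0.004], [0.002, -0.004, -1.0]]
force: [0.0, -3.1, 5.1]
gripper_width: -0.0001
grip_force: 2.9
```

jog_arm --pt "0 0 -0.2 0 0 0" --pt "0 0 -0.4 0 0 0" --pt "0 0 -0.6 0 0 0" --pt "0 0 -0.8 0 0 0" --pt "0 0 -1 0 0 0" --pt "0 0 -1.2 0 0 0" --pt "0 0 -1.4 0 0 0" --pt "0 0 -1.6 0 0 0" --pt "0 0 -1.8 0 0 0" --pt "0 0 -1.8 0 0 0"

```text
clock: 9.82
ee_pos: [0.5348, -0.2976, 0.0669]
orientation: [[-0.996, -0.092, -0.003], [-0.092, 0.996, -0.003], [0.003, -0.003, -1.0]]
force: [1.1, -4.9, 6.1]
gripper_width: 0.0
grip_force: 3.1
```

jog_arm --pt "0 0 -0.1 0 0 0" --pt "0 0 -0.2 0 0 0" --pt "0 0 -0.3 0 0 0" --pt "0 0 -0.4 0 0 0" --pt "0 0 -0.5 0 0 0" --pt "0 0 -0.6 0 0 0" --pt "0 0 -0.65 0 0 0" --pt "0 0 -0.7 0 0 0" --pt "0 0 -0.75 0 0 0" --pt "0 0 -0.75 0 0 0"

```text
clock: 10.65
ee_pos: [0.5352, -0.2963, 0.0473]
orientation: [[-0.996, -0.093, -0.002], [-0.093, 0.996, -0.003], [0.002, -0.003, -1.0]]
force: [-5.7, 8.6, 25.6]
gripper_width: 0.0003
grip_force: 12.1
```

```bash
python3 - <<'E'
from h import *
t=read_camera("top");s=read_camera("scene")
o=sensors.get_obs();print(o["clock"],o["ee_pos"],o["force"])
b=cv2.resize(s[170:270,200:360],(480,300),interpolation=cv2.INTER_CUBIC)
a=cv2.resize(t[180:270,250:420],(566,300),interpolation=cv2.INTER_CUBIC);a=np.clip(a.astype(int)*1.5,0,255).astype(np.uint8)
c=np.zeros((600,566,3),np.uint8);c[:300]=a;c[300:,:480]=b;cv2.imwrite("pics/c7.png",c)
E
```

```text
10.75 [ 0.53516998 -0.29633077  0.04736561] [-4.60453885  8.79792899 26.43404429]
```

View pics/c7.png

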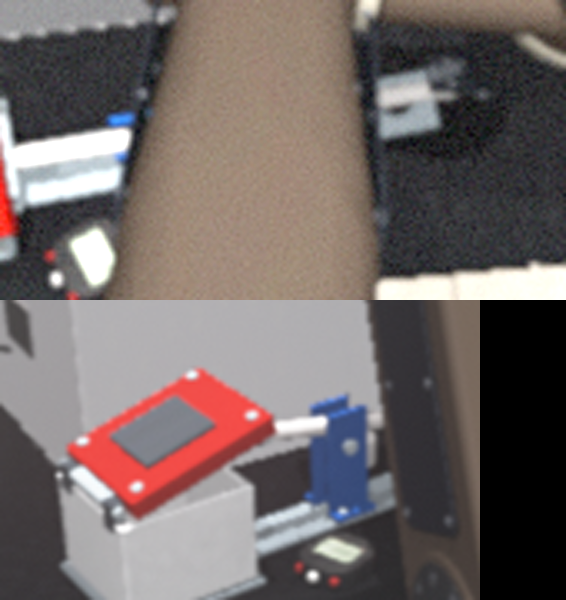

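The flap is up in the scene view (red lip at about (270,430)). The force rose sharply from 6 to 26 N at z = 47 mm, so the tube is on the stop. I'll hold for one call to confirm it's steady.

jog_arm --pt "0 0 0 0 0 0" --pt "0 0 0 0 0 0" --pt "0 0 0 0 0 0" --pt "0 0 0 0 0 0" --pt "0 0 0 0 0 0" --pt "0 0 0 0 0 0" --pt "0 0 0 0 0 0" --pt "0 0 0 0 0 0" --pt "0 0 0 0 0 0" --pt "0 0 0 0 0 0"

```text
clock: 11.58
ee_pos: [0.5352, -0.2963, 0.0474]
orientation: [[-0.996, -0.093, -0.002], [-0.093, 0.996, -0.003], [0.002, -0.003, -1.0]]
force: [-5.1, 7.8, 25.6]
gripper_width: 0.0002
grip_force: 11.9
```

```bash
python3 -c "
from workcell import order
print(order.finish_job())"
```

```text
the job is handed in; nothing more can be done
None
```

I swung the safety prop fully out to its end stop, pressed the tube down onto the rubber stop, and handed the job in at about 11.6 s with the arm still pressing steadily at about 26 N and the flap held up.

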